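Press the round flask into its sprung gluing cradle and hold it there

ROBOT

A 6-joint arm with a two-finger parallel gripper is mounted at the origin on the work surface; the furniture and walls round the work are solid. World frame = base frame: x ahead of the robot, y to its left, z up, the work surface at z = 0. Lengths are in m, angles in degrees, forces in N, time in s.
With the tool pointing down it reaches from about 0.275 to 1 m from the base axis. Payload 8.4 kg.
Tool frame: the origin (TCP) lies at the very end of the fingers, on their centre line; the grasp point (between the pads) lies 19 mm behind it; z points along the fingers, y is the line along which they close (so a half turn about z gives the same grasp; the last joint's range is limited). The gripper opens to 85 mm and grips with 20 to 120 N. Pads are 22 mm wide; open, the fingers measure 114 mm over their backs; the gripper's body (76 mm by 85 mm) begins 54 mm behind the grasp point. The pads swing forward as they close: fully open they stand 13 mm farther back than shut.
Start: joints at [-67.632, 20.225, 93.587, -0, 66.188, -0.138], TCP at [0.239, -0.577, 0.231] pointing down, gripper open.
Joint ranges: [-150.9, 150.9], [-52.94, 120.26], [3.33, 152.33], [-74.26, 254.26], [0, 154.13], [-172.89, 172.89]. Speed limits (degrees/s): [127.2, 127.2, 159.86, 180, 180, 180].

INTERFACE

Orientations are given as a 3x3 rotation matrix whose columns are the frame's x, y, z axes.
In Python, from cell import sensors, optics, arm gives the robot as it stands.
- The arm moves only by the tool servo_tool, never from a script. Its argument "plan" is a list of rows, each a list of 3 entries, a list of its own where there are three numbers: the shift along the tool's x, y, z normalised to -1 to 1, where 1 is 150 mm, then the turn, a rotation vector about the tool's x, y, z normalised to -1 to 1, where 1 is 45 degrees, then the gripper's target within -1 to 1 (shut at 1, half-way at 0, fully open at -1). A call has 1 to 12 rows; each row is the pose to reach, as a shift and turn from the pose commanded when the call began, along the tool's axes at that moment; what a row does not reach only later rows make up. A row lasts 1/12 s, in which the tool goes at most 41.7 mm and 7.16 degrees, less where a joint would pass 70% of its speed; a pose out of reach is approached as far as the arm can. A call with a number of a shift or a turn outside -1 to 1 is refused whole. A call with a gripper value outside its range is refused whole. The fingers move at their own pace and stop on an object; "force" is the grip in N (left out, the last holds). Time passes only in rows, so rows that repeat a pose let the fingers close. It gives the time, the measured TCP pose, the force, the opening and the grip force at its end, in the units of the state.
- sensors.sense(): the state, without advancing time (a new reading comes with each control period).
- optics.grab_frame(name): name is "scene" or "top"; returns (picture, depth): 420x560x3 uint8, blue, green, red; 420x560 float32, m along the optical axis (not along the pixel's ray), 0 where there is no reading.
- optics.get_calibration(name): a dict with "fx", "fy", "cx", "cy" (pixels), "k1" (the pictures are not rectified: a ray, as slopes to the right and down, at radius r is drawn at 1 + k1 r^2 times it, then the intrinsics apply), "R" (3x3) and "t" (3): a world point X has camera coordinates R X + t. Camera axes: x right, y down, z forward; pixel columns grow to the right and rows downward; lengths in m; the calibration is good to about 2 mm. A picture is of the moment at which its call begins. get_calibration takes no time and is no camera call.
- arm.sign_off(): hands the job in; it is judged then, once.
The state is a dict: "time": time; "qpos": joint angles; "qd": joint speeds; "effort": joint torques, N m; "position": TCP position; "orientation": TCP orientation; "ft_force": force on the tool from outside, world axes, zero at the start; "ft_torque": the same for the moment, N m; "gripper_width": opening from 0.0 (shut) to 1.0 (fully open); "finger_force": force on a finger pad.
Only numpy, scipy, OpenCV 4.12 (cv2) and the standard library are available. Lean on these libraries where they do the work, as an engineer would, in place of code of your own. Each camera call takes 0.05 s, during which the arm holds its last target. There are 200 camera calls.

TASK

Glue-up: first push the height gauge down until its foot rests on the steel setting strip that lies under it. Then stand the turned round flask upright in the wooden foot ring of the sprung cradle and press it down until the top face of the aluminium ring is level with the gauge's pointer, never so far that the springs bottom. Finish while still holding the flask pressed down at that level, as the glue would need, and leave the gauge on its strip and the jar and bottle of glue standing where they are.

Things in the scene. Friction and masses are not known exactly. Their poses are not given: they have to be found in the camera images.
- flask: Loose turned wooden flask, 115 mm tall, 0.15 to 0.23 kg, standing upright on the bench: round belly (a ball of 76 mm diameter whose centre is 34 mm above the underside, cut off to a flat foot of 34 mm diameter), straight round neck of 26 mm diameter from 76 mm above the underside to the top (grip it here). Origin: centre of the underside; z up along the neck.
- flask_belly (a point): Centre of the flask's ball-shaped belly, inside the wood, 34 mm above the underside.
- gluing_cradle: The whole fixture's plywood board, 130 x 260 x 18 mm, fixed to the bench, standing at a different place and yaw each time. Origin: centre of the underside; y along its 260 mm length. The sprung ring stands at y = +65 mm, the gauge foot at y = -35 mm, the gauge's upright steel post (12 mm thick, top 143 mm above the bench) at y = -85 mm, all at x = 0. A 4 mm high wooden rack with three pockets for the strips lies at y = -35 mm, the pockets at x = -41, 0 and +41 mm.
- cradle_ring (a joint): How far the cradle's aluminium ring (116 mm outside diameter, 10 mm thick, on three guide pins with coil springs, stop nuts up to 78 mm above the bench) is pressed down, m: 0 = at rest at the top, 0.030 = springs bottomed. It springs back when let go. Resisting force about 5 N at the top plus 350 N/m of travel (without the flask's weight). The ring face is level with the pointer when this joint reads 0.030 minus the height_gauge joint.
- ring_face (a point): Centre of the flat top face of the aluminium ring, 70 mm above the bench at rest; moves down with the ring.
- foot_ring_top (a point): Centre of the mouth of the dark wooden foot ring (76 mm outside and 56 mm inside diameter, 12 mm tall) that lies on the aluminium ring and moves with it; 82 mm above the bench at rest. The belly of the flask seats on its inner edge: seated, the flask's underside is about 8 mm below this point, its belly centre 26 mm above it.
- height_gauge (a joint): Reading of the height gauge, m: height of the gauge's foot above the cradle board's top (0 = on the board; with the foot on a strip it reads that strip's thickness; starts at 0.036 to 0.050). The slide is straight up and down; a spring-loaded shoe grips the post, so it stays where it is left and needs about 2 N to push down. Foot, button, arm and pointer all move with it.
- gauge_button (a point): Centre of the top of the gauge's round dark push button (26 mm diameter), straight above the foot and 43 mm above the foot's underside: push here from above. The button is 50 mm from the post.
- gauge_foot (a point): Centre of the underside of the gauge's round foot (14 mm diameter), which points down at the middle pocket.
- gauge_pointer (a point): Tip of the gauge's thin pointer, 22 mm above the foot's underside, 5 mm outside the edge of the aluminium ring.
- strip_6: Loose steel setting strip, 18 x 50 x 6 mm, lying in a pocket of the rack (which one changes: only the strip in the middle pocket is under the gauge foot). Origin: centre of the underside, 18 mm above the bench.
- strip_12: The like strip, 12 mm thick.
- strip_18: The like strip, 18 mm thick.
- glue_jar: Bystander: jar of glue, 67 mm diameter, 90 mm tall. Origin: centre of the underside.
- glue_bottle: Bystander: small white bottle, 28 mm diameter, 86 mm tall. Origin: centre of the underside.
Mind the look-alikes: they are no part of the job. What is shaped like the strip_18 but green is not meant. Of the things that look like the flask, the larger one is meant.

How it is judged (in metres and radians):
On the way, in this order (a step that is already met when the one before it is completed fails the run):
1. the gauge's foot has been lowered onto the setting strip under it (((horizontal distance between gauge_foot and strip_6 below 0.02 m and z of gauge_foot in the frame of strip_6 between 0.0035 and 0.0078 m) or (horizontal distance between gauge_foot and strip_12 below 0.02 m and z of gauge_foot in the frame of strip_12 between 0.0095 and 0.0138 m) or (horizontal distance between gauge_foot and strip_18 below 0.02 m and z of gauge_foot in the frame of strip_18 between 0.0155 and 0.0198 m))), for 0.2 s.
2. the flask stands upright in the cradle's foot ring, the gauge still on its strip (((horizontal distance between gauge_foot and strip_6 below 0.02 m and z of gauge_foot in the frame of strip_6 between 0.0035 and 0.0078 m) or (horizontal distance between gauge_foot and strip_12 below 0.02 m and z of gauge_foot in the frame of strip_12 between 0.0095 and 0.0138 m) or (horizontal distance between gauge_foot and strip_18 below 0.02 m and z of gauge_foot in the frame of strip_18 between 0.0155 and 0.0198 m)) and horizontal distance between flask_belly and foot_ring_top below 0.006 m and z of flask in the frame of foot_ring_top between -0.013 and -0.003 m and angle between flask's own z axis and vertical below 0.14 rad), for 0.2 s.
At the end, for the whole second after the job is handed in: Gauge foot resting on its strip (2 mm); flask in the foot ring, centred (6 mm) and upright (8 degrees); the ring's top face level with the pointer (3 mm) and still; fingers pressing the flask (over 3 N), the flask pressing the ring (over 5 N), the arm not touching the ring (all of step 2 and z of ring_face in the frame of gauge_pointer between -0.003 and 0.003 m and velocity of joint cradle_ring between -0.01 and 0.01 m/s and contact force between flask and cradle_ring above 5 N and contact force between the fingers and flask above 3 N and contact force between the arm and cradle_ring below 0.5 N); the arm keeps its last pose, push and grip.
It fails at once if the springs are bottomed (value of joint cradle_ring above 0.0293 m).
It fails at once if a bystander is shifted by more than 3 cm or tipped (distance of any of glue_jar, glue_bottle from where it was at the start of the episode above 0.03 m or angle between any of glue_jar, glue_bottle's own z axis and vertical above 0.5 rad).
It also fails if it takes over 54 s, if anything falls off the work surface, if the arm or the gripper's body presses on something with over 40 N, if the wrist force passes 120 N, or if a joint passes its speed limit or range.

## Working session

There is one attempt and no reset: what is moved stays moved. The work goes in short steps, Python scripts to look and compute and a tool call to move; the robot and the scene stay as the last step left them, time stands still between calls to the robot, and variables do not carry over. Pictures are saved under pics/ and viewed, at most 10 in all, crops included, and the job is handed in when it is done.

Besides the shell and the picture viewer there is one more tool, called after "Call:" by a JSON object that holds its "fn" and its "kwargs". servo_tool: Moves the arm, as the interface text tells. Scaled input: -1 to 1 covers 150 mm each way for a shift and 45 degrees each way for a turn. Its arguments: {"type":"object","properties":{"plan":{"type":"array","items":{"type":"array"}},"force":{"type":"number"}},"required":["plan"]}

```bash
mkdir -p pics; cat > h.py <<'E'
import numpy as np, cv2
from cell import sensors, optics, arm
def grab(n):
    im,d=optics.grab_frame(n); return im,d,optics.get_calibration(n)
def cam(c):
    R=np.array(c["R"]);t=np.array(c["t"]);return R,t
def und(c,uv):
    uv=np.atleast_2d(np.array(uv,float)); x=np.stack([(uv[:,0]-c["cx"])/c["fx"],(uv[:,1]-c["cy"])/c["fy"]],1)
    K=np.eye(3); return cv2.undistortPoints(x[:,None],K,np.array([c["k1"],0,0,0.]))[:,0]
def rayplane(c,uv,z):
    R,t=cam(c);s=und(c,uv);d=np.c_[s,np.ones(len(s))]@R;o=-R.T@t
    return o+d*((z-o[2])/d[:,2])[:,None]
def deproj(c,uv,dep):
    R,t=cam(c);s=und(c,uv);p=np.c_[s,np.ones(len(s))]*np.atleast_1d(dep)[:,None];return (p-t)@R
def cloud(c,d):
    v,u=np.nonzero(d>0);P=np.full(d.shape+(3,),np.nan);P[v,u]=deproj(c,np.c_[u,v],d[v,u]);return P
def proj(c,X):
    R,t=cam(c);p=np.atleast_2d(X)@R.T+t;s=p[:,:2]/p[:,2:];s=s*(1+c["k1"]*(s**2).sum(1,keepdims=True));return s*[c["fx"],c["fy"]]+[c["cx"],c["cy"]]
E
python3 - <<'E'
from h import *
for n in("scene","top"):
    im,d,c=grab(n);cv2.imwrite(f"pics/{n}0.png",im);np.savez(f"{n}0.npz",im=im,d=d)
    print(n,c,(d>0).mean())
s=sensors.sense();print(s)
E
```

```text
scene {'fx': 426.5617334456076, 'fy': 426.5617334456076, 'cx': 276.16282996678797, 'cy': 207.41573767221493, 'k1': 0.03453192404807448, 'R': array([[ 0.68718677, -0.72646299,  0.00508562],
       [-0.50591853, -0.48356645, -0.7142898 ],
       [ 0.52136434,  0.4882776 , -0.69983156]]), 't': array([-0.29721906,  0.32353838,  0.60789013])} 0.9961011904761905
top {'fx': 541.3888319518734, 'fy': 541.3888319518734, 'cx': 278.1771404833447, 'cy': 211.93149991694412, 'k1': -0.11881327748597231, 'R': array([[-0.0151305 , -0.99968694, -0.01992733],
       [-0.99809256,  0.01629334, -0.05954634],
       [ 0.05985238,  0.01898835, -0.99802662]]), 't': array([0.06875977, 0.49416022, 1.02369018])} 0.9959268707482993
{'time': 0.1, 'qpos': array([-6.76355473e+01,  2.02592776e+01,  9.36245904e+01,  1.77557911e-03,
        6.61888588e+01, -1.37053027e-01]), 'qd': array([-0.01319709, -0.08397954, -0.16327611, -0.02124229, -0.0214611 ,
        0.06369256]), 'effort': array([ 1.91328858e-03, -6.06355548e+01, -3.42817783e+01,  4.51413405e-05,
        3.91992886e-03, -4.66713047e-06]), 'position': array([ 0.23904176, -0.57701385,  0.23063016]), 'orientation': array([[ 9.23874278e-01,  3.82695846e-01, -4.56753374e-04],
       [ 3.82696117e-01, -9.23873519e-01,  1.18463399e-03],
       [ 3.13721592e-05, -1.26925061e-03, -9.99999194e-01]]), 'ft_force': array([0.17681403, 0.22931928, 0.20833878]), 'ft_torque': array([0.012961  , 0.01482364, 0.00236446]), 'finger_force': 0.0, 'gripper_width': 0.9982824289096837}
```

View pics/scene0.png

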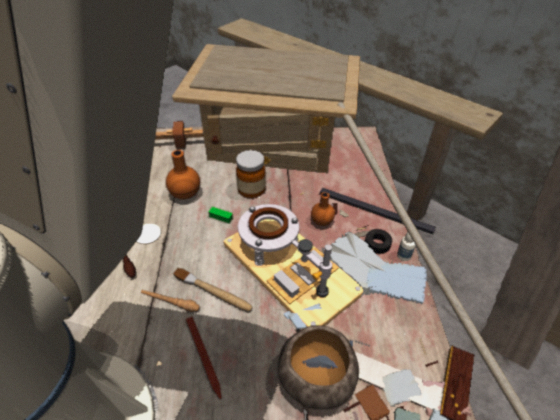

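View pics/top0.png

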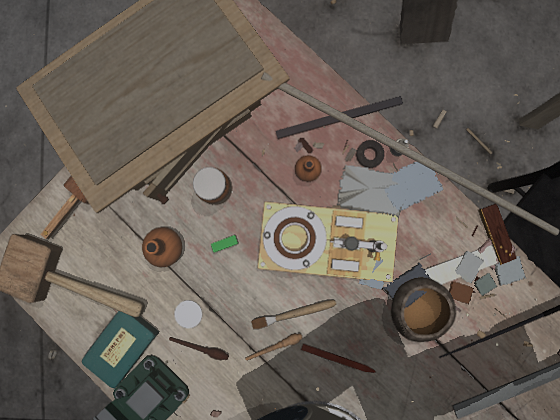

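Flask candidates: the large one at top (162,247) / scene (183,180), and the small one at top (308,168) / scene (323,212). The larger is meant. The green block at top (224,243) is a decoy strip. The cradle is at top (328,240) and the gauge button near (350,243). Next I'll measure these and take one close crop.

```bash
python3 - <<'E'
from h import *
T=np.load("top0.npz");S=np.load("scene0.npz")
ct=optics.get_calibration("top");cs=optics.get_calibration("scene")
PT=cloud(ct,T["d"]);PS=cloud(cs,S["d"])
for nm,P,(u,v) in [("flask",PT,(162,247)),("flaskneck",PT,(152,246)),("small",PT,(308,168)),("jar",PT,(209,183)),("ring",PT,(270,237)),("button",PT,(350,243)),("post",PT,(376,245)),("stick",PT,(430,160)),("panel",PT,(285,77)),("panel2",PT,(90,205)),("bowl",PT,(420,282)),
  ("sneck",PS,(179,154)),("sbutton",PS,(306,246)),("spost",PS,(326,250)),("bottle",PS,(407,240)),("blackring",PS,(378,240)),("mallet",PT,(30,265))]:
    print(nm,np.round(P[v,u],3))
# flask neck top: points z>0.1 near
for nm,P in(("T",PT),("S",PS)):
    f=PT[247,162]
    m=(np.hypot(P[...,0]-f[0],P[...,1]-f[1])<.05)&(P[...,2]>.105)&(P[...,2]<.13)
    q=P[m];print(nm,"neck top",len(q),q.mean(0),q.min(0),q.max(0))
    m=(np.hypot(P[...,0]-f[0],P[...,1]-f[1])<.06)&(P[...,2]>.02)&(P[...,2]<.075)
    q=P[m];A=np.c_[2*q,np.ones(len(q))];s=np.linalg.lstsq(A,(q**2).sum(1),rcond=None)[0];print("belly",s[:3],np.sqrt(s[3]+s[:3]@s[:3]))
# board yellow mask, top
im=T["im"];hsv=cv2.cvtColor(im,cv2.COLOR_BGR2HSV)
m=((PT[...,2]>.012)&(PT[...,2]<.023)&(hsv[...,0]>18)&(hsv[...,0]<35)&(hsv[...,1]>70)).astype(np.uint8)
n,l,st,_=cv2.connectedComponentsWithStats(m);k=1+st[1:,4].argmax()
cl=cv2.morphologyEx((l==k).astype(np.uint8),cv2.MORPH_CLOSE,np.ones((5,5)))
ct_=max(cv2.findContours(cl,cv2.RETR_EXTERNAL,cv2.CHAIN_APPROX_NONE)[0],key=cv2.contourArea)[:,0]
W=rayplane(ct,ct_,.018);r=cv2.minAreaRect((W[:,:2]*1000).astype(np.float32));print("board",r,st[k])
b=r[0]
# by ring: z 0.066-.074
for nm,P in(("T",PT),("S",PS)):
    c0=np.array(r[0])/1000
    dd=np.hypot(P[...,0]-c0[0],P[...,1]-c0[1])<.16
    for lo,hi in((.066,.074),(.079,.085)):
        q=P[dd&(P[...,2]>lo)&(P[...,2]<hi)][:,:2];print(nm,lo,len(q),q.mean(0) if len(q) else 0, cv2.minEnclosingCircle((q*1000).astype(np.float32)))
crop=np.hstack([cv2.resize(im[195:290,245:415],None,fx=3,fy=3),cv2.resize(im[210:290,120:205][:80],(285,285))]);cv2.imwrite("pics/crop.png",crop);print(crop.shape)
E
```

```text
flask [0.431 0.27  0.085]
flaskneck [0.433 0.28  0.117]
small [0.57  0.005 0.078]
jar [0.544 0.183 0.093]
ring [0.447 0.075 0.072]
button [ 0.433 -0.065  0.107]
post [ 0.429 -0.11   0.108]
stick [ 0.578 -0.212  0.101]
panel [0.703 0.043 0.196]
panel2 [ 0.516  0.437 -0.001]
bowl [ 0.36  -0.196  0.067]
sneck [0.429 0.274 0.118]
sbutton [ 0.429 -0.072  0.106]
spost [ 0.421 -0.118  0.14 ]
bottle [ 0.607 -0.172  0.055]
blackring [ 0.615 -0.114  0.002]
mallet [0.4   0.53  0.063]
T neck top 180 [0.43168032 0.28109015 0.11513302] [0.41899271 0.26937439 0.10535392] [0.44368959 0.2943936  0.12025492]
belly [0.432011   0.28215326 0.036301  ] 0.03681019013497049
S neck top 122 [0.42720793 0.27897888 0.11366277] [0.4166366  0.26815608 0.10502152] [0.44191253 0.29600485 0.11881153]
belly [0.43051179 0.28261637 0.03579778] 0.03794918228311052
board ((447.5754089355469, 31.435911178588867), (45.8147087097168, 43.889930725097656), 89.11514282226562) [282 225  25  24 287]
T 0.066 1870 [0.44758436 0.0334688 ] ((467.8573913574219, 30.42235565185547), 153.1437530517578)
T 0.079 638 [0.45143429 0.03023009] ((478.1622619628906, 28.298198699951172), 149.0606689453125)
S 0.066 1371 [0.4436745  0.02844434] ((468.56268310546875, 24.846107482910156), 157.33413696289062)
S 0.079 580 [0.44536229 0.02448784] ((468.51971435546875, 24.833415985107422), 158.11026000976562)
(285, 795, 3)
```

View pics/crop.png

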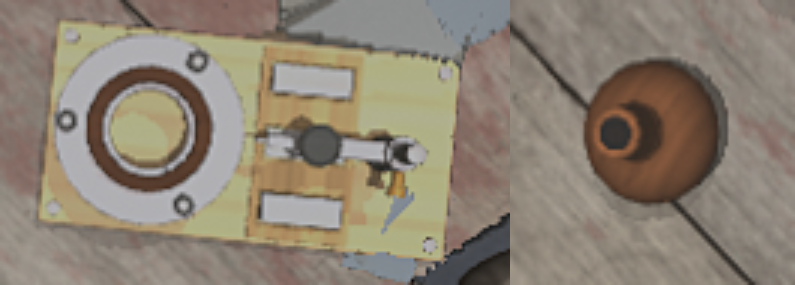

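The crop confirms the large flask, with its neck standing clear. The ring and gauge are visible, the button is at about (318,145) in the crop, and strips lie in both outer pockets.

```bash
cat > m.py <<'E'
from h import *
def circ(q):
    A=np.c_[2*q,np.ones(len(q))];s=np.linalg.lstsq(A,(q**2).sum(1),rcond=None)[0];return s[:2],np.sqrt(s[2]+s[:2]@s[:2])
def robust(q,it=6):
    for _ in range(it):
        c,r=circ(q);e=abs(np.hypot(*(q-c).T)-r);q=q[e<max(2*np.median(e),.0008)]
    return c,r,len(q)
E
python3 - <<'E'
from m import *
T=np.load("top0.npz");S=np.load("scene0.npz")
for nm,D in(("top",T),("scene",S)):
    c=optics.get_calibration(nm);P=cloud(c,D["d"]);im=D["im"];hsv=cv2.cvtColor(im,cv2.COLOR_BGR2HSV)
    rr=np.hypot(P[...,0]-.447,P[...,1]-.033)
    # foot ring: brown by colour, outer contour (top rim z=.082)
    m=((rr<.06)&((hsv[...,0]<14)|(hsv[...,0]>170))&(hsv[...,1]>90)&(hsv[...,2]<160)&(P[...,2]>.07)).astype(np.uint8)
    cs,_=cv2.findContours(m,cv2.RETR_CCOMP,cv2.CHAIN_APPROX_NONE)
    cs=sorted(cs,key=cv2.contourArea)[::-1][:2]
    for k in cs: print(nm,"foot ring",cv2.contourArea(k),robust(rayplane(c,k[:,0],.082)[:,:2]))
    m=((rr<.075)&(P[...,2]>.060)&(P[...,2]<.095)).astype(np.uint8)
    k=max(cv2.findContours(m,cv2.RETR_EXTERNAL,cv2.CHAIN_APPROX_NONE)[0],key=cv2.contourArea)
    print(nm,"alu",robust(rayplane(c,k[:,0],.070)[:,:2]))
    # button
    u0=(350,243) if nm=="top" else (306,246)
    bz=P[u0[1],u0[0],2];rb=np.hypot(P[...,0]-.433,P[...,1]+.067)
    m=((rb<.03)&(P[...,2]>.095)&(P[...,2]<.112)&(hsv[...,2]<110)).astype(np.uint8)
    k=max(cv2.findContours(m,cv2.RETR_EXTERNAL,cv2.CHAIN_APPROX_NONE)[0],key=cv2.contourArea)
    q=P[m>0];print(nm,"button z",np.median(q[:,2]),"med",np.median(q,0),robust(rayplane(c,k[:,0],np.median(q[:,2]))[:,:2]))
    # post
    rp=np.hypot(P[...,0]-.427,P[...,1]+.115)
    q=P[(rp<.03)&(P[...,2]>.130)&(P[...,2]<.16)];print("post",len(q),q.mean(0) if len(q) else 0)
    # strips
    if nm=="top":
        for uv in((245+313/3,195+80/3),(245+300/3,195+210/3)):
            u,v=map(round,uv);print("strip",np.round(np.median(P[v-3:v+4,u-8:u+9].reshape(-1,3),0),4))
        for uv in((245+440/3,195+140/3),(245+250/3,195+225/3)):
            u,v=map(round,uv);print("board",P[v,u])
        cor=[(245+63/3,195+20/3),(245+461/3,195+62/3),(245+443/3,195+262/3),(245+38/3,195+219/3)]
        W=rayplane(c,cor,.018);print(W,W.mean(0))
E
```

```text
top foot ring 1259.5 (array([0.44456171, 0.03183377]), np.float64(0.03590335311972533), 100)
top foot ring 846.0 (array([0.44474426, 0.03162923]), np.float64(0.029437646200375034), 81)
top alu (array([0.44538784, 0.03097758]), np.float64(0.057041266496673994), 162)
top button z 0.10620467661029279 med [ 0.4333391  -0.06714242  0.10620468] (array([ 0.43330444, -0.06717354]), np.float64(0.011148755813146607), 30)
post 47 [ 0.42776783 -0.1161063   0.14212598]
strip [ 0.473  -0.0726  0.0307]
strip [nan nan nan]
board [ 0.43391458 -0.15535926  0.01996669]
board [ 0.38303875 -0.03183375  0.02362543]
[[ 0.51512495  0.08398621  0.018     ]
 [ 0.48408423 -0.16991414  0.018     ]
 [ 0.35706298 -0.15525248  0.018     ]
 [ 0.38856545  0.10166644  0.018     ]] [ 0.4362094  -0.03487849  0.018     ]
scene foot ring 905.0 (array([0.44094777, 0.03016808]), np.float64(0.037490983097275644), 47)
scene foot ring 483.0 (array([0.44166436, 0.02977973]), np.float64(0.026748598851264137), 40)
scene alu (array([0.4421715, 0.0286607]), np.float64(0.05899757994690966), 66)
scene button z 0.1060981383247958 med [ 0.42928625 -0.069397    0.10609814] (array([ 0.42961086, -0.0701945 ]), np.float64(0.012552436733422972), 25)
post 72 [ 0.42456758 -0.11875591  0.13933533]
```

Call:
{"fn": "servo_tool", "kwargs": {"plan": [[[1, -1, 0], [0, 0, 0], 1], [[1, -1, 0], [0, 0, 0], 1], [[1, -1, 0], [0, 0, 0], 1], [[1, -1, 0], [0, 0, 0], 1], [[1, -1, 0], [0, 0, 0], 1], [[1, -1, 0], [0, 0, 0], 1], [[1, -1, 0], [0, 0, 0], 1], [[1, -1, 0], [0, 0, 0], 1]], "force": 40}}

```text
time: 0.77
position: [0.3206, -0.3817, 0.2315]
orientation: [[0.923, 0.384, 0.0], [0.384, -0.923, -0.001], [-0.0, 0.001, -1.0]]
ft_force: [0.3, -0.7, 0.3]
gripper_width: 0.002
finger_force: 0.0
```

Call:
{"fn": "servo_tool", "kwargs": {"plan": [[[1, -1, 0], [0, 0, -0.9], 1], [[1, -1, 0], [0, 0, -0.9], 1], [[1, -1, 0], [0, 0, -0.9], 1], [[1, -1, 0], [0, 0, -0.9], 1], [[1, -1, 0], [0, 0, -0.9], 1], [[1, -1, 0], [0, 0, -0.9], 1], [[1, -1, 0], [0, 0, -0.9], 1], [[1, -1, 0], [0, 0, -0.9], 1]]}}

```text
time: 1.43
position: [0.4018, -0.1865, 0.2312]
orientation: [[0.456, 0.89, -0.0], [0.89, -0.456, -0.001], [-0.001, 0.0, -1.0]]
ft_force: [-0.7, -0.0, 0.3]
gripper_width: 0.001
finger_force: 0.0
```

```bash
cat > go.py <<'E'
# usage: go.py x y z yawx(deg of tool x in world): prints shift/turn normalised
import sys;from h import *
from scipy.spatial.transform import Rotation as Ro
x,y,z,a=map(float,sys.argv[1:5]);s=sensors.sense();R=np.array(s["orientation"]);a=np.deg2rad(a)
G=np.array([[np.cos(a),np.sin(a),0],[np.sin(a),-np.cos(a),0],[0,0,-1]])
print("t",s["time"],"pos",s["position"],"F",s["ft_force"],"w",s["gripper_width"],s["finger_force"],"q6",s["qpos"][5])
print("shift",np.round(R.T@(np.array([x,y,z])-s["position"])/.15,3),"turn",np.round(np.rad2deg(Ro.from_matrix(R.T@G).as_rotvec())/45,3))
E
python3 go.py .432 -.064 .13 83.3
```

```text
t 1.4333 pos [ 0.40180661 -0.18645666  0.23124781] F [-0.67096881 -0.02885555  0.27674544] w 0.0008529195393012972 0.0 q6 2.0970621394384032
shift [ 0.819 -0.193  0.674] turn [ 0.     0.001 -0.454]
```

Call:
{"fn": "servo_tool", "kwargs": {"plan": [[[0.82, -0.19, 0.1], [0, 0, -0.45], 1], [[0.82, -0.19, 0.1], [0, 0, -0.45], 1], [[0.82, -0.19, 0.1], [0, 0, -0.45], 1], [[0.82, -0.19, 0.1], [0, 0, -0.45], 1], [[0.82, -0.19, 0.67], [0, 0, -0.45], 1], [[0.82, -0.19, 0.67], [0, 0, -0.45], 1], [[0.82, -0.19, 0.67], [0, 0, -0.45], 1], [[0.82, -0.19, 0.67], [0, 0, -0.45], 1]]}}

```text
time: 2.1
position: [0.4303, -0.0642, 0.1294]
orientation: [[0.122, 0.993, -0.006], [0.993, -0.122, 0.001], [-0.0, -0.006, -1.0]]
ft_force: [0.3, -0.4, 0.7]
gripper_width: 0.002
finger_force: 0.0
```

```bash
python3 - <<'E'
from h import *
s=sensors.sense();p=np.array(s["position"]);print(p)
out=[]
for n in("scene","top"):
    im,d,c=grab(n);u,v=proj(c,p)[0].astype(int);print(n,u,v);
    P=cloud(c,d);m=(np.hypot(P[...,0]-p[0],P[...,1]-p[1])<.04)&(P[...,2]>p[2]-.005)&(P[...,2]<p[2]+.04)
    print("tipcloud",m.sum(),np.nanmin(P[m],0) if m.any() else 0,np.nanmax(P[m],0) if m.any() else 0)
    cv2.drawMarker(im,(int(u),int(v)),(0,0,255),0,6,1)
    x0=min(max(u-65,0),430);y0=min(max(v-65,0),290);out.append(cv2.resize(im[y0:y0+130,x0:x0+130],(390,390)))
cv2.imwrite("pics/a.png",np.hstack(out))
E
```

```text
[ 0.43027089 -0.06423349  0.12941569]
scene 303 234
tipcloud 212 [ 0.41517301 -0.07707518  0.13125665] [ 0.44317231 -0.05694064  0.16935343]
top 350 244
tipcloud 0 0 0
```

View pics/a.png

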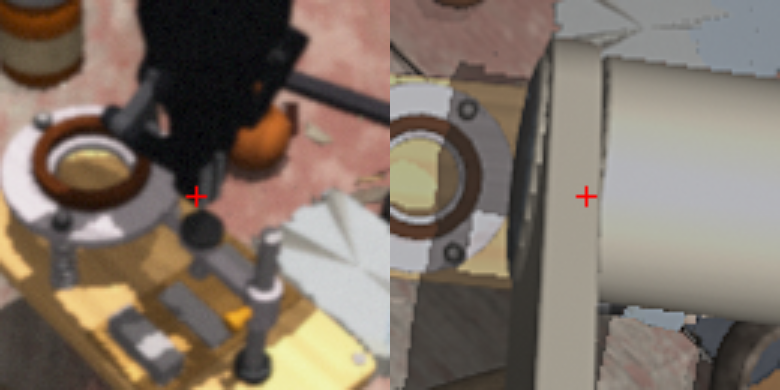

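The scene view puts the fingertip at (195,185) straight above the button at (200,230), and the post is clear. Pushing down now.

Call:
{"fn": "servo_tool", "kwargs": {"plan": [[[0, 0, 0.05], [0, 0, 0], 1], [[0, 0, 0.1], [0, 0, 0], 1], [[0, 0, 0.15], [0, 0, 0], 1], [[0, 0, 0.2], [0, 0, 0], 1], [[0, 0, 0.25], [0, 0, 0], 1], [[0, 0, 0.3], [0, 0, 0], 1], [[0, 0, 0.3], [0, 0, 0], 1]]}}

```text
time: 2.78
position: [0.4312, -0.0627, 0.0844]
orientation: [[0.117, 0.993, -0.002], [0.993, -0.117, 0.0], [0.0, -0.002, -1.0]]
ft_force: [1.1, -0.1, -0.2]
gripper_width: 0.0
finger_force: 0.0
```

Call:
{"fn": "servo_tool", "kwargs": {"plan": [[[0, 0, 0.015], [0, 0, 0], 1], [[0, 0, 0.03], [0, 0, 0], 1], [[0, 0, 0.04], [0, 0, 0], 1], [[0, 0, 0.04], [0, 0, 0], 1]]}}

```text
time: 3.12
position: [0.4317, -0.0628, 0.0795]
orientation: [[0.117, 0.993, -0.0], [0.993, -0.117, 0.0], [0.0, -0.0, -1.0]]
ft_force: [0.4, 0.2, -0.2]
gripper_width: 0.005
finger_force: 0.0
```

```bash
python3 - <<'E'
from h import *
s=sensors.sense();p=np.array(s["position"]);print(p,s["ft_force"])
im,d,c=grab("scene");P=cloud(c,d)
m=(np.hypot(P[...,0]-.4305,P[...,1]+.069)<.016)
for z in np.arange(.05,.12,.005): print(round(z,3),(m&(P[...,2]>=z)&(P[...,2]<z+.005)).sum(),end="; ")
cv2.imwrite("pics/b.png",cv2.resize(im[205:305,220:370],(780,520)))
E
```

```text
[ 0.43172252 -0.06278041  0.07953046] [ 0.42142032  0.19126384 -0.17949852]
0.05 1; 0.055 17; 0.06 45; 0.065 6; 0.07 13; 0.075 49; 0.08 26; 0.085 20; 0.09 29; 0.095 24; 0.1 30; 0.105 26; 0.11 23; 0.115 16;
```

View pics/b.png

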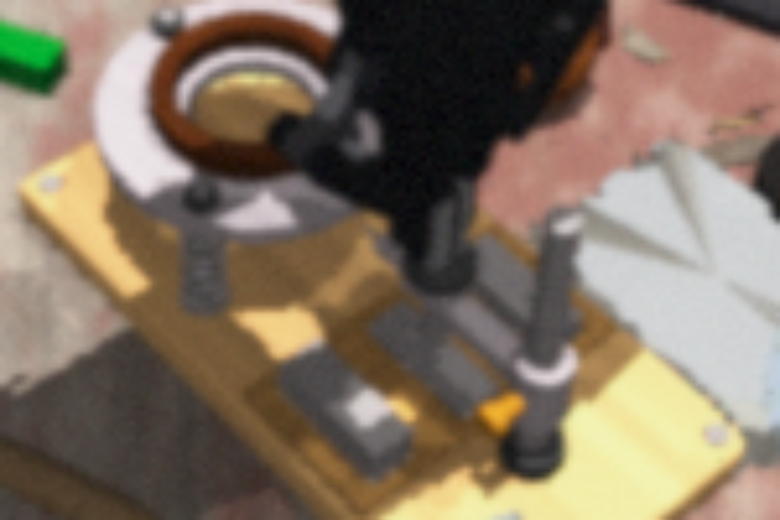

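The button at (440,270) is following the fingers. The near strip is the tall one (18) and the far one is 12, so the 6 mm strip is under the foot and the button should stop at z≈0.067.

Call:
{"fn": "servo_tool", "kwargs": {"plan": [[[0, 0, 0.02], [0, 0, 0], 1], [[0, 0, 0.04], [0, 0, 0], 1], [[0, 0, 0.06], [0, 0, 0], 1], [[0, 0, 0.07], [0, 0, 0], 1], [[0, 0, 0.07], [0, 0, 0], 1]]}}

```text
time: 3.58
position: [0.432, -0.0629, 0.0689]
orientation: [[0.117, 0.993, -0.0], [0.993, -0.117, 0.0], [0.0, -0.0, -1.0]]
ft_force: [0.8, 0.5, -0.1]
gripper_width: 0.002
finger_force: 0.0
```

Call:
{"fn": "servo_tool", "kwargs": {"plan": [[[0, 0, 0.007], [0, 0, 0], 1], [[0, 0, 0.013], [0, 0, 0], 1], [[0, 0, 0.013], [0, 0, 0], 1]]}}

```text
time: 3.83
position: [0.4319, -0.0629, 0.0672]
orientation: [[0.117, 0.993, -0.0], [0.993, -0.117, 0.0], [-0.0, -0.0, -1.0]]
ft_force: [-0.0, 0.6, -1.1]
gripper_width: 0.002
finger_force: 0.0
```

Call:
{"fn": "servo_tool", "kwargs": {"plan": [[[0, 0, 0.007], [0, 0, 0], 1], [[0, 0, 0.007], [0, 0, 0], 1], [[0, 0, 0.007], [0, 0, 0], 1]]}}

```text
time: 4.08
position: [0.432, -0.0629, 0.0669]
orientation: [[0.117, 0.993, -0.0], [0.993, -0.117, 0.0], [-0.0, -0.0, -1.0]]
ft_force: [-2.7, 0.2, 14.2]
gripper_width: 0.004
finger_force: 6.7
```

Call:
{"fn": "servo_tool", "kwargs": {"plan": [[[0, 0, 0.007], [0, 0, 0], 1], [[0, 0, 0.007], [0, 0, 0], 1], [[0, 0, 0.007], [0, 0, 0], 1]]}}

```text
time: 4.33
position: [0.4321, -0.0629, 0.0667]
orientation: [[0.117, 0.993, 0.0], [0.993, -0.117, -0.0], [-0.0, 0.0, -1.0]]
ft_force: [-7.9, 0.8, 30.5]
gripper_width: 0.0
finger_force: 15.0
```

The gauge is seated on the 6 mm strip: the stop came at 0.067 m with 30 N. Retreating.

Call:
{"fn": "servo_tool", "kwargs": {"plan": [[[0, 0, -0.1], [0, 0, 0], 1], [[0, 0, -0.3], [0, 0, 0], 1], [[0, 0, -0.6], [0, 0, 0], 1], [[0, 0, -1], [0, 0, 0], 1], [[0, 0, -1], [0, 0, 0], 0], [[0, 0, -1], [0, 0, 0], -1], [[1, 0, -1], [0, 0, 0], -1], [[1, 0, -1], [0, 0, 0], -1], [[1, 0, -1], [0, 0, 0], -1], [[1, 0, -1], [0, 0, 0], -1], [[1, 0, -1], [0, 0, 0], -1], [[1, 0, -1], [0, 0, 0], -1]]}}

```text
time: 5.33
position: [0.4491, 0.0871, 0.2146]
orientation: [[0.114, 0.993, -0.001], [0.993, -0.114, -0.0], [-0.0, -0.001, -1.0]]
ft_force: [0.7, -1.4, -0.2]
gripper_width: 0.999
finger_force: 0.0
```

```bash
python3 go.py .431 .282 .215 83.3; python3 - <<'E'
from m import *
p=np.array(sensors.sense()["position"])
for n in("scene","top"):
    im,d,c=grab(n);P=cloud(c,d)
    for h,nm in((.067,"button"),):
        m=(np.hypot(P[...,0]-.431,P[...,1]+.069)<.02)&(P[...,2]>.058)&(P[...,2]<.076)
        print(n,"button",m.sum(),np.median(P[m],0) if m.any() else 0)
    # lid lower edge points near flask
    m=(P[...,2]>.15)&(np.hypot(P[...,0]-.45,P[...,1]-.30)<.16)&(P[...,0]>.47)
    print("lid near flask",m.sum(), P[m].min(0) if m.any() else 0)
E
```

```text
t 5.3333 pos [0.4491288  0.08705475 0.2145828 ] F [ 0.68974865 -1.42108245 -0.17639144] w 0.9991573506589349 0.0 q6 17.36518863697343
shift [ 1.277 -0.269 -0.003] turn [-0.001  0.001  0.003]
scene button 149 [ 0.43032213 -0.06889493  0.06715733]
lid near flask 1269 [0.48801756 0.21417139 0.15006412]
top button 143 [ 0.43355326 -0.06785281  0.06722887]
lid near flask 5544 [0.47044266 0.14151832 0.15006765]
```

```bash
python3 - <<'E'
from m import *
for n in("scene","top"):
    D=np.load(n+"0.npz");c=optics.get_calibration(n);P=cloud(c,D["d"])
    for f in((.431,.282),):
        r=np.hypot(P[...,0]-f[0],P[...,1]-f[1])
        for zlo,zhi in((.03,.12),(.12,.2),(.2,.5)):
            m=(P[...,2]>zlo)&(P[...,2]<zhi)&(P[...,0]>.3)&(r>.05);i=np.where(m,r,9).argmin();print(n,zlo,P.reshape(-1,3)[i],r.flat[i])
E
```

```text
scene 0.03 [0.50532231 0.25918437 0.11607   ] 0.07774546841511364
scene 0.12 [0.50738605 0.26066963 0.12206228] 0.07930834419701475
scene 0.2 [0.53538193 0.34238576 0.20375074] 0.12059032561122691
top 0.03 [0.5079027  0.25831674 0.11826783] 0.08046690034835492
top 0.12 [0.50776275 0.26295043 0.12117194] 0.0790911238131051
top 0.2 [0.51397457 0.31767695 0.20053645] 0.09031956326885217
```

Call:
{"fn": "servo_tool", "kwargs": {"plan": [[[0.8, -0.27, 0], [0, 0, 0], -1], [[0.8, -0.27, 0], [0, 0, 0], -1], [[0.8, -0.27, 0], [0, 0, 0], -1], [[0.8, -0.27, 0], [0, 0, 0], -1], [[0.8, -0.27, 0], [0, 0, 0], -1]]}}

```text
time: 5.85
position: [0.4231, 0.2105, 0.215]
orientation: [[0.115, 0.993, -0.0], [0.993, -0.115, -0.0], [-0.0, -0.0, -1.0]]
ft_force: [-0.2, -0.6, 0.2]
gripper_width: 1.001
finger_force: 0.0
```

Call:
{"fn": "servo_tool", "kwargs": {"plan": [[[0.477, 0, 0], [0, 0, 0], -1], [[0.477, 0, 0], [0, 0, 0], -1], [[0.477, 0, 0], [0, 0, 0], -1], [[0.477, 0, 0], [0, 0, 0], -1], [[0.477, 0, 0.3], [0, 0, 0], -1], [[0.477, 0, 0.4], [0, 0, 0], -1], [[0.477, 0, 0.5], [0, 0, 0], -1], [[0.477, 0, 0.5], [0, 0, 0], -1]]}}

```text
time: 6.52
position: [0.4302, 0.2774, 0.1373]
orientation: [[0.119, 0.993, -0.005], [0.993, -0.119, -0.004], [-0.004, -0.004, -1.0]]
ft_force: [-0.5, 0.2, -0.2]
gripper_width: 0.996
finger_force: 0.0
```

```bash
python3 go.py .431 .282 .080 83.3; python3 - <<'E'
from h import *
p=np.array(sensors.sense()["position"]);out=[]
im,d,c=grab("scene");u,v=proj(c,[.431,.282,.115])[0].astype(int);w,z=proj(c,p)[0].astype(int)
cv2.drawMarker(im,(int(w),int(z)),(0,0,255),0,5,1)
cv2.imwrite("pics/c.png",cv2.resize(im[v-50:v+60,u-75:u+75],(750,550)))
E
```

```text
t 6.5167 pos [0.43021767 0.27738892 0.13729206] F [-0.4700579   0.21865997 -0.23673292] w 0.9958581324688827 0.0 q6 39.54955117243067
shift [0.033 0.003 0.382] turn [-0.006  0.006 -0.004]
```

View pics/c.png

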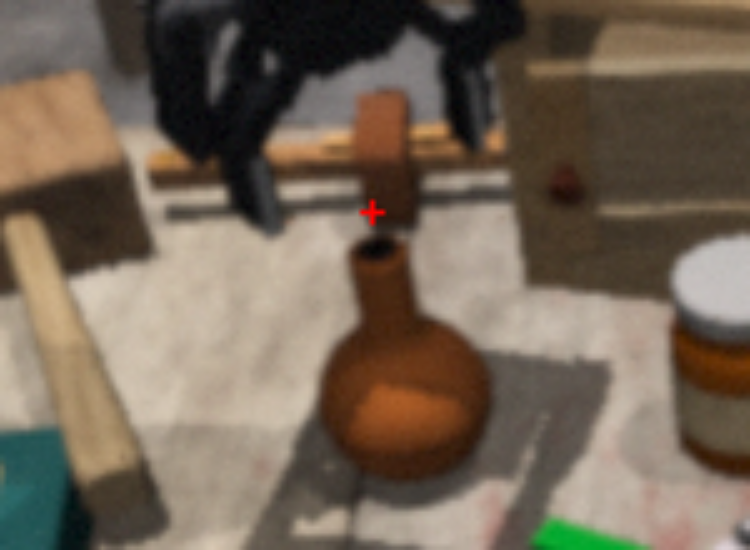

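The open fingers straddle the neck: tips at (265,220) and (475,140), mouth at (380,245). Descending to grip.

Call:
{"fn": "servo_tool", "kwargs": {"plan": [[[0, 0, 0.1], [0, 0, 0], -1], [[0, 0, 0.2], [0, 0, 0], -1], [[0, 0, 0.3], [0, 0, 0], -1], [[0, 0, 0.4], [0, 0, 0], -1], [[0, 0, 0.4], [0, 0, 0], -1], [[0, 0, 0.4], [0, 0, 0], -1]]}}

```text
time: 7.07
position: [0.4322, 0.2802, 0.081]
orientation: [[0.118, 0.993, -0.0], [0.993, -0.118, -0.0], [-0.0, -0.0, -1.0]]
ft_force: [0.3, 0.5, -0.2]
gripper_width: 0.998
finger_force: 0.0
```

```bash
python3 go.py .431 .282 .080 83.3
```

```text
t 7.0667 pos [0.43222474 0.28024701 0.08095501] F [ 0.33019714  0.50829281 -0.21515021] w 0.9976134711814678 0.0 q6 39.603092095824444
shift [ 0.011 -0.009  0.006] turn [-0.     0.    -0.002]
```

Call:
{"fn": "servo_tool", "kwargs": {"plan": [[[0.01, -0.005, 0], [0, 0, 0], 0], [[0.01, -0.005, 0], [0, 0, 0], 1], [[0.01, -0.005, 0], [0, 0, 0], 1], [[0.01, -0.005, 0], [0, 0, 0], 1], [[0.01, -0.005, 0], [0, 0, 0], 1], [[0.01, -0.005, 0], [0, 0, 0], 1], [[0.01, -0.005, 0], [0, 0, 0], 1]], "force": 60}}

```text
time: 7.65
position: [0.4315, 0.2829, 0.0809]
orientation: [[0.117, 0.993, 0.0], [0.993, -0.117, 0.0], [0.0, 0.0, -1.0]]
ft_force: [-2.2, -0.1, 6.8]
gripper_width: 0.289
finger_force: 58.4
```

Call:
{"fn": "servo_tool", "kwargs": {"plan": [[[0, 0, -0.2], [0, 0, 0], 1], [[0, 0, -0.4], [0, 0, 0], 1], [[0, 0, -0.6], [0, 0, 0], 1], [[0, 0, -0.8], [0, 0, 0], 1], [[0, 0, -0.9], [0, 0, 0], 1], [[-0.3, 0, -0.9], [0, 0, 0], 1], [[-0.6, 0, -0.9], [0, 0, 0], 1], [[-0.9, 0, -0.9], [0, 0, 0], 1], [[-0.9, 0, -0.9], [0, 0, 0], 1], [[-0.9, 0, -0.9], [0, 0, 0], 1], [[-0.9, 0, -0.9], [0, 0, 0], 1]]}}

```text
time: 8.57
position: [0.4156, 0.1484, 0.2154]
orientation: [[0.119, 0.993, 0.0], [0.993, -0.119, 0.001], [0.001, 0.0, -1.0]]
ft_force: [0.9, -0.2, -2.2]
gripper_width: 0.287
finger_force: 59.5
```

```bash
python3 go.py .4433 .0305 .215 83.3; python3 - <<'E'
from m import *
p=np.array(sensors.sense()["position"])
for n in("scene","top"):
    im,d,c=grab(n);P=cloud(c,d);hsv=cv2.cvtColor(im,cv2.COLOR_BGR2HSV)
    m=((hsv[...,0]<16)&(hsv[...,1]>110)&(np.hypot(P[...,0]-p[0],P[...,1]-p[1])<.055)&(P[...,2]>p[2]-.10))
    q=P[m&(P[...,2]<p[2]-.01)]
    if len(q)<30: print(n,"few",len(q));continue
    # known radius 38 fit
    from scipy.optimize import least_squares
    s=least_squares(lambda x:np.linalg.norm(q-x,axis=1)-.038,[p[0],p[1],p[2]-.045],loss="soft_l1",f_scale=.001).x
    print(n,len(q),"belly-TCP",s-p)
E
```

```text
t 8.5667 pos [0.41559595 0.14837999 0.21541418] F [ 0.94291065 -0.17514546 -2.16063408] w 0.2872788958664267 59.53311324119568 q6 26.275548895727823
shift [-0.758  0.277  0.002] turn [ 0.    -0.001 -0.003]
scene 1151 belly-TCP [ 3.09060631e-05 -2.24535784e-04 -4.59876912e-02]
top few 0
```

Call:
{"fn": "servo_tool", "kwargs": {"plan": [[[-0.25, 0.09, 0], [0, 0, 0], 1], [[-0.5, 0.18, 0], [0, 0, 0], 1], [[-0.762, 0.269, 0], [0, 0, 0], 1], [[-0.762, 0.269, 0], [0, 0, 0], 1], [[-0.762, 0.269, 0.1], [0, 0, 0], 1], [[-0.762, 0.269, 0.2], [0, 0, 0], 1], [[-0.762, 0.269, 0.26], [0, 0, 0], 1], [[-0.762, 0.269, 0.26], [0, 0, 0], 1], [[-0.762, 0.269, 0.26], [0, 0, 0], 1]]}}

```text
time: 9.42
position: [0.442, 0.031, 0.1759]
orientation: [[0.116, 0.993, -0.001], [0.993, -0.116, -0.0], [-0.0, -0.001, -1.0]]
ft_force: [0.5, 0.2, -1.3]
gripper_width: 0.285
finger_force: 59.7
```

```bash
cat > chk.py <<'E'
from m import *
from scipy.optimize import least_squares
import sys
p=np.array(sensors.sense()["position"]);print("tcp",p)
im,d,c=grab("scene");P=cloud(c,d);hsv=cv2.cvtColor(im,cv2.COLOR_BGR2HSV)
m=((hsv[...,0]<16)&(hsv[...,1]>110)&(np.hypot(P[...,0]-p[0],P[...,1]-p[1])<.045)&(P[...,2]>p[2]-.068)&(P[...,2]<p[2]-.01))
q=P[m]
s=least_squares(lambda x:np.linalg.norm(q-x,axis=1)-.038,[p[0],p[1],p[2]-.045],loss="soft_l1",f_scale=.001).x
print(len(q),"belly-TCP",s-p)
# alu ring face points: bright grey, robust plane height and circle of outer visible contour
rr=np.hypot(P[...,0]-.442,P[...,1]-.030)
m=(rr<.062)&(rr>.042)&(hsv[...,1]<60)&(P[...,2]>.03)&(P[...,2]<.076)
n=P[m];h=np.histogram(n[:,2],np.arange(.03,.078,.002));print("ring z",np.median(n[n[:,2]>.03][:,2]),h[0])
g=(rr<.075)&(hsv[...,1]<70)&(abs(P[...,2]-np.median(n[:,2]))<.004)
k=[x for x in cv2.findContours(g.astype(np.uint8),cv2.RETR_EXTERNAL,cv2.CHAIN_APPROX_NONE)[0] if len(x)>20]
W=rayplane(c,np.concatenate(k)[:,0],np.median(n[:,2]))[:,:2];W=W[abs(np.hypot(*(W-[.442,.03]).T)-.058)<.006]
o=least_squares(lambda x:np.hypot(*(W-x).T)-.058,[.442,.03],loss="soft_l1",f_scale=.0007).x;print("ring centre",len(W),o,"belly-ring",s[:2]-o)
m=(np.hypot(P[...,0]-.431,P[...,1]+.069)<.02)&(P[...,2]>.058)&(P[...,2]<.076);print("button",np.median(P[m],0))
u,v=proj(c,p)[0].astype(int);cv2.imwrite(sys.argv[1],cv2.resize(im[v-40:v+80,u-75:u+85],(720,540)))
E
python3 chk.py pics/d.png
```

```text
tcp [0.44204482 0.03103669 0.17592715]
1192 belly-TCP [ 3.16737835e-05 -1.32125599e-04 -4.60343769e-02]
ring z 0.0705933558668401 [  5   8   4   2   5   9   6   2   8   6   1   3   1   5   1  14  19  33
  46 141 476  85  17]
ring centre 123 [0.44273559 0.03030492] belly-ring [-0.00065909  0.00059965]
button [ 0.43020894 -0.0694893   0.06726235]
```

View pics/d.png

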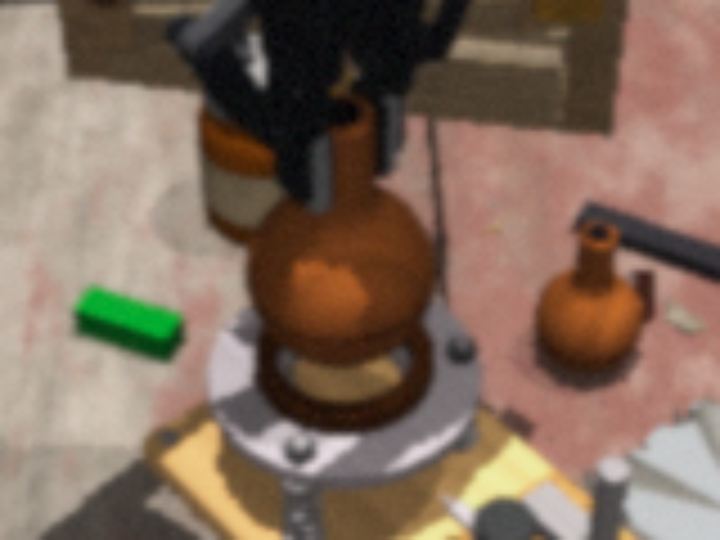

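The flask is upright over the foot ring, belly at (340,270) and ring at (345,380), and it is centred to about 1 mm. Lowering.

Call:
{"fn": "servo_tool", "kwargs": {"plan": [[[0.003, 0.004, 0.04], [0, 0, 0], 1], [[0.003, 0.004, 0.08], [0, 0, 0], 1], [[0.003, 0.004, 0.11], [0, 0, 0], 1], [[0.003, 0.004, 0.13], [0, 0, 0], 1], [[0.003, 0.004, 0.145], [0, 0, 0], 1], [[0.003, 0.004, 0.145], [0, 0, 0], 1], [[0.003, 0.004, 0.145], [0, 0, 0], 1]]}}

```text
time: 10.05
position: [0.4432, 0.0308, 0.1548]
orientation: [[0.118, 0.993, 0.001], [0.993, -0.118, 0.0], [0.0, 0.001, -1.0]]
ft_force: [-0.6, 0.8, 2.9]
gripper_width: 0.285
finger_force: 60.2
```

Call:
{"fn": "servo_tool", "kwargs": {"plan": [[[0, 0, 0.02], [0, 0, 0], 1], [[0, 0, 0.04], [0, 0, 0], 1], [[0, 0, 0.04], [0, 0, 0], 1], [[0, 0, 0.04], [0, 0, 0], 1]]}}

```text
time: 10.38
position: [0.4433, 0.0308, 0.1487]
orientation: [[0.118, 0.993, 0.001], [0.993, -0.118, 0.0], [0.0, 0.001, -1.0]]
ft_force: [1.4, 2.4, 5.3]
gripper_width: 0.287
finger_force: 60.4
```

```bash
python3 chk.py pics/e.png
```

```text
tcp [0.44334693 0.0308289  0.14869029]
1104 belly-TCP [ 1.68586208e-04 -3.22613204e-05 -4.59023849e-02]
ring z 0.06416729151884962 [  4   3   7   4   7   4   9   0   1   6   4   3   9  25  39  50 212 403
  54   0   3   6  13]
ring centre 117 [0.44285052 0.03036758] belly-ring [0.000665   0.00042906]
button [ 0.43031413 -0.06946418  0.06717853]
```

Call:
{"fn": "servo_tool", "kwargs": {"plan": [[[0, 0, 0.02], [0, 0, 0], 1], [[0, 0, 0.04], [0, 0, 0], 1], [[0, 0, 0.06], [0, 0, 0], 1], [[0, 0, 0.08], [0, 0, 0], 1], [[0, 0, 0.1], [0, 0, 0], 1], [[0, 0, 0.11], [0, 0, 0], 1], [[0, 0, 0.115], [0, 0, 0], 1], [[0, 0, 0.115], [0, 0, 0], 1], [[0, 0, 0.115], [0, 0, 0], 1], [[0, 0, 0.115], [0, 0, 0], 1]]}}

```text
time: 11.27
position: [0.4436, 0.0309, 0.1319]
orientation: [[0.118, 0.993, 0.002], [0.993, -0.118, 0.0], [0.001, 0.001, -1.0]]
ft_force: [-0.6, 3.1, 11.4]
gripper_width: 0.285
finger_force: 61.0
```

```bash
python3 chk.py pics/f.png
```

```text
tcp [0.44355169 0.03093489 0.1319372 ]
1069 belly-TCP [-1.46713506e-06 -8.41434345e-05 -4.60224935e-02]
ring z 0.04792372342651771 [  3   5   1   4  10  22  36  65 293 331  19   7   3   4   6   5   3   6
   2   4   1   4  13]
ring centre 119 [0.44275715 0.03052733] belly-ring [0.00079307 0.00032342]
button [ 0.43001431 -0.06951253  0.06743855]
```

View pics/f.png

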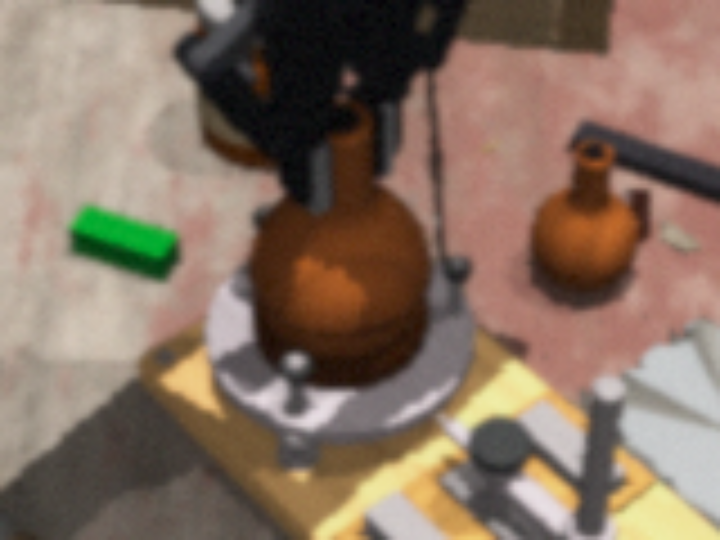

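The flask is seated and upright. The ring edge at (440,405) is roughly level with the pointer at (455,425), with about 1.3 mm still to go.

Call:
{"fn": "servo_tool", "kwargs": {"plan": [[[0, 0, 0.004], [0, 0, 0], 1], [[0, 0, 0.009], [0, 0, 0], 1], [[0, 0, 0.009], [0, 0, 0], 1], [[0, 0, 0.009], [0, 0, 0], 1], [[0, 0, 0.009], [0, 0, 0], 1]]}}

```text
time: 11.73
position: [0.4435, 0.0309, 0.1306]
orientation: [[0.118, 0.993, 0.002], [0.993, -0.118, 0.0], [0.001, 0.001, -1.0]]
ft_force: [0.0, 2.5, 11.6]
gripper_width: 0.292
finger_force: 61.1
```

```bash
python3 chk.py pics/g.png
```

```text
tcp [0.44354382 0.03094589 0.13062285]
1075 belly-TCP [ 2.44047505e-05 -1.73927536e-04 -4.60243788e-02]
ring z 0.04657506178547518 [  4   2   4   9  22  24  51 181 399  85   4   4   5   4   7   5   2   7
   6   1   1   5  11]
ring centre 124 [0.44237528 0.03018541] belly-ring [0.00119294 0.00058656]
button [ 0.42977218 -0.06971923  0.06728719]
```

The ring face is at 0.0460–0.0466 m against the pointer at 0.046 m, level and still.

```bash
python3 -c "
from cell import arm
print(arm.sign_off())"
```

```text
the job is handed in; nothing more can be done
None
```

I handed the job in with the gauge foot on the 6 mm strip and the flask upright in the foot ring. The arm holds it pressed with the ring face level with the pointer to within about 0.6 mm by camera; the sign-off returned no verdict.

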